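# Balance the wooden paddle across the ridge of its drying rest

## Robot

A 6-joint arm with a two-finger parallel gripper is mounted at the origin on a cart in front of the work surface, level with it; the furniture and walls round the work are solid. World frame = base frame: x ahead of the robot, y to its left, z up, the work surface at z = 0. Lengths are in m, angles in rad, forces in N, time in s.
With the tool pointing down it reaches from about 0.2 to 0.875 m from the base axis. Payload 3.4 kg.
Tool frame: the origin (TCP) lies at the very end of the fingers, on their centre line; the grasp point (between the pads) lies 19 mm behind it (robot.grasp_offset is the distance from the TCP to the grasp point, in m); z points along the fingers, y is the line along which they close (so a half turn about z gives the same grasp; the last joint's range is limited). The gripper opens to 94 mm and grips with 3 to 60 N. Pads are 16 mm wide; open, the fingers measure 119 mm over their backs; the gripper's body (75 mm by 177 mm) begins 78 mm behind the grasp point.
Start: joints at [-1.364, 0.276, 1.505, -0, 1.361, -0.121], TCP at [0.185, -0.544, 0.205] pointing down, gripper open.
Joint ranges: [-2.89, 2.89], [-0.75, 2.08], [0.22, 2.7], [-1.18, 4.32], [0.11, 2.71], [-2.7, 2.7]. Speed limits (rad/s): [2.57, 2.57, 3.14, 3.14, 3.14, 3.14].

## Interface

Orientations are given as a unit quaternion [x, y, z, w].
In Python, from bench import robot, job, sensors, read_camera, camera_model gives the robot as it stands (robot), with the cameras as plain functions, the job (job) and the readings (sensors).
- The arm moves only by the tool pendant, called after "Emit:" as name(argument=value, ...) on one line, values as JSON. Schema: {"type":"object","properties":{"ticks":{"type":"array","items":{"type":"number"},"minItems":7,"maxItems":140},"squeeze":{"type":"number"},"only":{"type":"string"},"quiet":{"type":"boolean"},"lines":{"type":"string"}},"required":["ticks"],"additionalProperties":false}. ticks is one flat list of numbers that holds 1 to 20 rows one after another, with no inner brackets; each row has 7 numbers: the finger opening in m, then dx, dy, dz in a scale on which 1.0 is 0.8 m, then a rotation vector rx, ry, rz in normalised numbers (1 is 360 degrees); each row is the pose to reach, as a shift and turn from the pose commanded when the call began, along the tool's axes at that moment; what a row does not reach only later rows make up. A row lasts 1/12 s, in which the tool goes at most 0.0417 m and 0.125 rad, less where a joint would pass 70% of its speed; a pose out of reach is approached as far as the arm can. The fingers move at their own pace and stop on an object; squeeze is the grip in N (left out, the last holds). Time passes only in rows, so rows that do not move let the fingers close. The tool returns the time, the measured TCP pose, the force, the opening and the grip force at its end. only (a regular expression) keeps the lines of the reply that match it, lines (a string "A,B") keeps lines A to B, and quiet returns only ok. Input that does not fit is refused with a message, and nothing moves.
- sensors.sense(): the state, without advancing time (a new reading comes with each control period).
- read_camera(name): name is "scene" or "top" or "wrist"; returns (picture, depth): 480x640x3 uint8, blue, green, red; 480x640 float32, m along the optical axis (not along the pixel's ray), 0 where there is no reading.
- camera_model(name): a dict with "camera_matrix" (3x3 intrinsics, pixels), "position" and "orientation" of the camera in the world. Camera axes: x right, y down, z forward; pixel columns grow to the right and rows downward; lengths in m; the calibration is good to about 2 mm. A picture is of the moment at which its call begins: read the wrist's pose just before it. camera_model takes no time and is no camera call; for the wrist camera it gives the pose at the moment of the call.
- job.sign_off(): hands the job in; it is judged then, once.
The state is a dict: "t": time; "joint_pos": joint angles; "qd": joint speeds; "joint_efforts": joint torques, N m; "tcp_pos": TCP position; "ee_rot": TCP orientation; "force": force on the tool from outside, world axes, zero at the start; "moment": the same for the moment, N m; "opening": finger opening in m; "gripper_force": force on a finger pad.
Only numpy, scipy, OpenCV 4.12 (cv2) and the standard library are available. Lean on these libraries where they do the work, as an engineer would, in place of code of your own. Each camera call takes 0.05 s, during which the arm holds its last target. There are 200 camera calls.

## Task

Put the wooden paddle up to dry: find its balance point and lower it, flat side down and square across the ridge of the blue stoneware rest, so that it balances level there with both ends hanging free of the stove. Lay it down gently rather than dropping it, let go of it, and leave the metal spoon where it lies.

Things in the scene. Friction and masses are not known exactly. Their poses are not given: they have to be found in the camera images.
- paddle: Flat brown wooden paddle, 280 mm long, 80 to 170 g. Origin: mid-length, on the flat underside; x towards the blade, z up. Handle 22 wide, 18 thick, x -140 to +60 mm (black band at -122); blade 70 wide, 14 thick, x +60 to +140. One flat underside. The blade end is heavy: the balance point lies on the handle at x = +30 mm, 110 mm from the blade's far end; grip it there across the width.
- rest: Blue stoneware drying rest, fixed: drip tray 100 (x) by 110 mm (y), rim 14 high, an upright ridge across its middle. Origin: centre of underside. The ridge runs 84 mm along y, is 32 thick along x; its level top is 50 mm above the origin. Paddle's length goes along the rest's x, either way round; it stays level if its balance point is within 14 mm of the middle of the ridge's thickness.
- spoon: Bystander: a metal tablespoon with a purple handle, 192 x 39 x 16 mm, lying on the stove. Origin: centre of its underside, x along its length. Leave it where it lies.

How it is judged:
On the way:
1. the paddle, still held by the fingers, is brought down over the ridge: its underside less than 20 mm above the ridge's top, its middle within 70 mm of the rest's centre (contact force between the fingers and paddle above 0.5 N and z of paddle in the frame of rest between 0.04 and 0.07 m and horizontal distance between paddle and rest below 0.07 m), for 0.1 s.
At the end, for the whole second after the job is handed in: The paddle rests on the ridge alone, flat side down and level within 4.5 degrees, square across the ridge within 15 degrees either way round, its underside at the ridge's top (45 to 56 mm above the rest's foot), its middle within 70 mm of the rest's centre, released and at rest (angle between paddle's own z axis and vertical below 0.08 rad and angle between the x axis of paddle and the x axis of rest, either way round below 0.26 rad and z of paddle in the frame of rest between 0.045 and 0.056 m and horizontal distance between paddle and rest below 0.07 m and contact force between paddle and rest above 0.3 N and linear speed of paddle below 0.02 m/s and angular speed of paddle below 0.1 rad/s); the robot touches nothing.
It fails at once if the metal spoon is moved by more than 20 mm (distance of spoon from where it was at the start of the episode above 0.02 m).
It also fails if it takes over 35 s, if anything falls off the work surface, if the arm or the gripper's body presses on something with over 40 N, if the wrist force passes 120 N, or if a joint passes its speed limit or range.

## Working session

There is one attempt and no reset: what is moved stays moved. The work goes in short steps, Python scripts to look and compute and a tool call to move; the robot and the scene stay as the last step left them, time stands still between calls to the robot, and variables do not carry over. Pictures are saved under pics/ and viewed, at most 10 in all, crops included, and the job is handed in when it is done.

```bash
mkdir -p pics; ls
```

Create h.py:
```python
import numpy as np, cv2
from bench import robot, job, sensors, read_camera, camera_model
from scipy.spatial.transform import Rotation as R
def snap(n,tag):
    m=camera_model(n); p,d=read_camera(n)
    cv2.imwrite(f'pics/{tag}.png',p); np.savez(f'pics/{tag}.npz',d=d,K=m['camera_matrix'],p=m['position'],q=m['orientation'])
def world(tag,u,v,z=None):
    f=np.load(f'pics/{tag}.npz'); r=R.from_quat(f['q']).apply(np.linalg.inv(f['K'])@[u,v,1])
    s=f['d'][int(round(v)),int(round(u))] if z is None else (z-f['p'][2])/r[2]
    return f['p']+s*r
```

Run:
```python
from h import *
snap('top','top0');snap('scene','scene0')
for n in('top','scene'):
    m=camera_model(n);print(m['position'],R.from_quat(m['orientation']).as_matrix().round(2).tolist())
s=sensors.sense();print(s['t'],s['tcp_pos'],R.from_quat(s['ee_rot']).as_matrix().round(3))
```

```text
bench.py
pics
[0.41448648 0.00315889 0.88640786] [[0.02, -0.98, 0.19], [-1.0, -0.02, 0.01], [-0.0, -0.19, -0.98]]
[ 0.14822804 -0.47127059  0.60305081] [[0.76, -0.43, 0.49], [-0.65, -0.52, 0.56], [0.02, -0.74, -0.67]]
0.1 [ 0.18501118 -0.54388148  0.20470321] [[ 0.947  0.322 -0.   ]
 [ 0.322 -0.947  0.002]
 [ 0.    -0.002 -1.   ]]
```

View pics/top0.png

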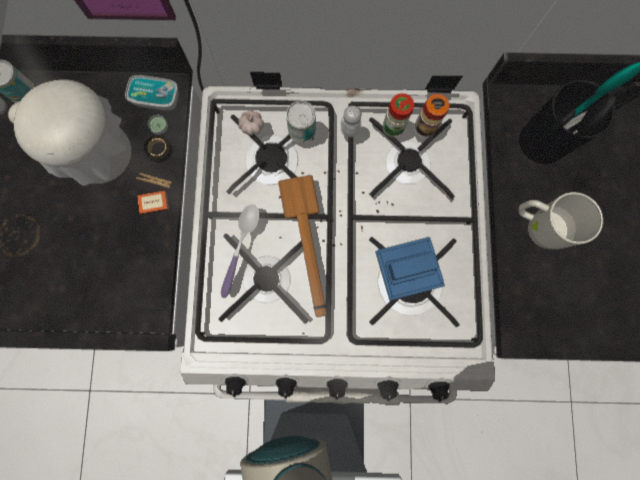

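View pics/scene0.png

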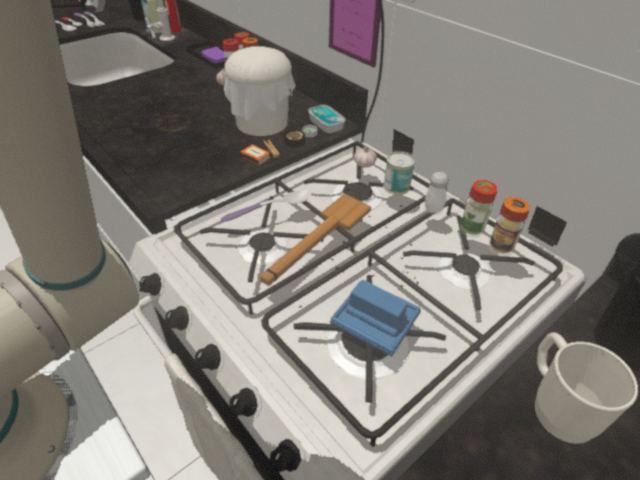

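The top view shows the paddle with its blade at about (299,197) and its handle end at (320,312). The spoon runs from (250,215) to (228,292). The rest is at about (410,268), its ridge running left to right. I'll enlarge both objects.

Run:
```python
import cv2,numpy as np
p=cv2.imread('pics/top0.png')
a=cv2.resize(p[170:320,220:340],None,fx=4,fy=4,interpolation=2)
b=cv2.resize(p[230:310,365:455],None,fx=4,fy=4,interpolation=2)
b=cv2.copyMakeBorder(b,0,a.shape[0]-b.shape[0],0,0-0,0)if 0 else cv2.copyMakeBorder(b,0,280,0,-0,cv2.BORDER_CONSTANT)
o=np.hstack([a,b[:, :320]]);print(o.shape);cv2.imwrite('pics/crop0.png',o)
s=cv2.imread('pics/scene0.png');s=cv2.resize(s[180:370,240:440],None,fx=3,fy=3,interpolation=2);cv2.imwrite('pics/crop1.png',s)
```

```text
(600, 800, 3)
```

View pics/crop0.png

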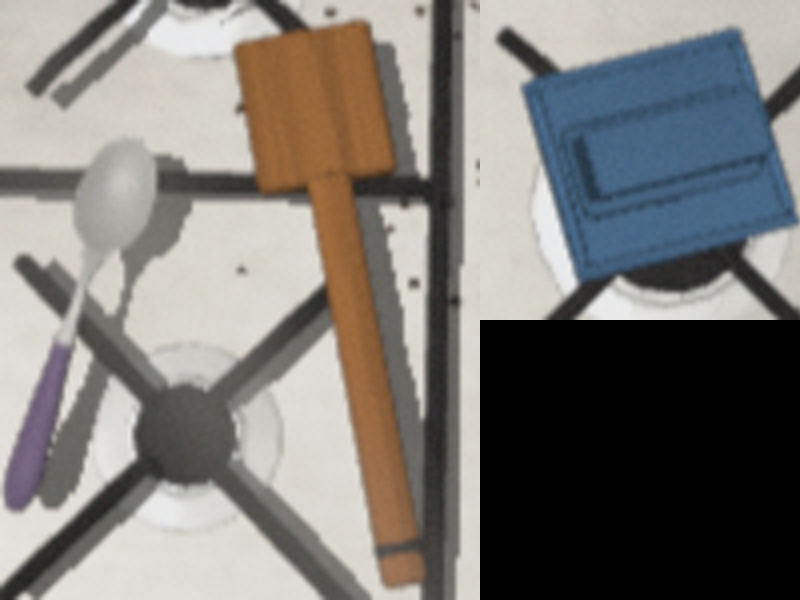

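View pics/crop1.png

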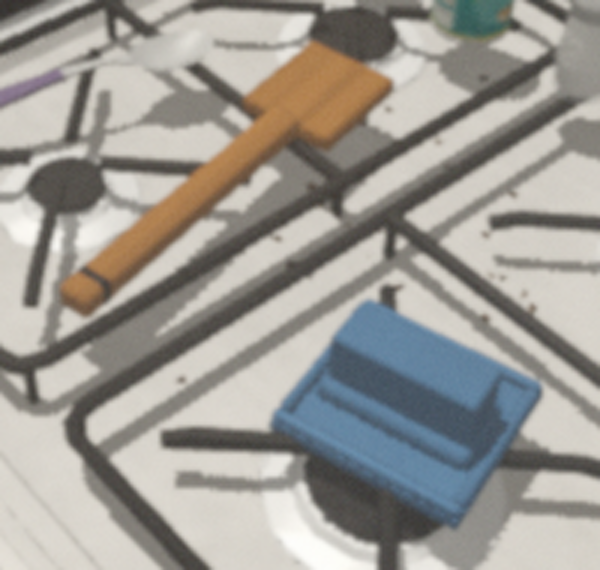

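The crops show the paddle lying with its handle axis from crop (405,585) to (331,181) and the blade end's middle at (302,34). The ridge top's corners are near crop (583,132), (745,88), (765,150) and (602,197). The second view shows the same layout. Next I'll segment the depth from both cameras.

Create seg.py:
```python
from h import *
def cloud(tag,lo,hi,box):
    f=np.load(f'pics/{tag}.npz');p=cv2.imread(f'pics/{tag}.png')
    m=cv2.inRange(cv2.cvtColor(p,cv2.COLOR_BGR2HSV),lo,hi)>0
    b=np.zeros_like(m);b[box[1]:box[3],box[0]:box[2]]=1
    v,u=np.nonzero(m&b&(f['d']>0));d=f['d'][v,u]
    c=np.linalg.inv(f['K'])@np.stack([u,v,np.ones(len(u))])*d
    return R.from_quat(f['q']).apply(c.T)+f['p']
BR=((5,110,50),(20,255,255));BL=((98,90,40),(118,255,255))
def line(P,tag):
    # P: paddle top points
    zt=np.percentile(P[:,2],60); 
    (c,s,a)=cv2.minAreaRect(P[:,:2].astype(np.float32)*1000)
    m=P[:,:2].mean(0);w=np.linalg.svd(P[:,:2]-m)[2][0] if len(P)<4000 else np.linalg.eigh(np.cov(P[:,:2].T))[1][:,-1]
    t=(P[:,:2]-m)@w;h=P[:,:2]
    return zt,c,s,a,m,w,t.min(),t.max()
```

Run:
```python
from seg import *
for tag,bp,br in(('top0',(270,165,335,325),(370,232,450,305)),('scene0',(255,185,375,290),(325,275,425,360))):
    P=cloud(tag,*BR,bp);print(tag,len(P),'z pct',np.percentile(P[:,2],[5,25,50,75,95]).round(4))
    P=P[P[:,2]>np.median(P[:,2])-.012]
    print(' paddle',[np.round(x,4) for x in line(P,tag)])
    Q=cloud(tag,*BL,br);print(' rest z',np.percentile(Q[:,2],[2,10,30,50,70,85,95]).round(4))
    T=Q[Q[:,2]>np.percentile(Q[:,2],97)-.008];print(' ridge top',len(T),np.median(T[:,2]),cv2.minAreaRect(T[:,:2].astype(np.float32)*1000), 'tray',cv2.minAreaRect(Q[:,:2].astype(np.float32)*1000))
    # handle axis: x < blade
    l=P[P[:,0]<P[:,0].min()+.17];k=np.polyfit(l[:,0],l[:,1],1);print(' handle y=kx+b',k.round(4),'x range',P[:,0].min(),P[:,0].max(), 'zfit',np.polyfit(P[:,0],P[:,2],1))
print([world('top0',*u,.09).round(4) for u in((321.25,316.25),(302.75,215.25),(295.5,178.5))])
```

```text
top0 2276 z pct [0.0131 0.0151 0.0169 0.019  0.0211]
 paddle [np.float64(0.0178), array([570.7814,  22.6383]), array([275.6358,  68.6773]), np.float64(10.7516), array([0.6104, 0.0291]), array([-0.978 , -0.2084]), np.float64(-0.0976), np.float64(0.1781)]
 rest z [0.0056 0.0073 0.0096 0.0149 0.0225 0.0511 0.0526]
 ridge top 785 0.051258306062598846 ((529.861083984375, -177.50875854492188), (32.01396942138672, 83.84241485595703), 15.729240417480469) tray ((528.396728515625, -177.35897827148438), (99.70450592041016, 108.8585205078125), 15.155373573303223)
 handle y=kx+b [ 0.2123 -0.1006] x range 0.4367347229816739 0.7090193473395574 zfit [-0.02231436  0.03065085]
scene0 1800 z pct [0.011  0.013  0.0147 0.017  0.0185]
 paddle [np.float64(0.0158), array([568.5245,  18.3675]), array([281.2006,  67.4693]), np.float64(12.0466), array([0.5935, 0.0226]), array([-0.979 , -0.2036]), np.float64(-0.1153), np.float64(0.1659)]
 rest z [0.0047 0.0059 0.0083 0.0145 0.0484 0.0496 0.0503]
 ridge top 782 0.04931660453416786 ((527.5077514648438, -179.19058227539062), (32.615028381347656, 79.32533264160156), 14.766643524169922) tray ((525.9868774414062, -180.201904296875), (97.28761291503906, 105.29859924316406), 15.467658996582031)
 handle y=kx+b [ 0.2044 -0.0989] x range 0.4299509679961614 0.7068929091432953 zfit [-0.0197147   0.02658587]
[array([ 0.4313, -0.0078,  0.09  ]), array([0.6094, 0.0288, 0.09  ]), array([0.678 , 0.0438, 0.09  ])]
```

Units first: shifts go in shares of 0.8 m and turns go in shares of 360 degrees. So 0.5759 m / 0.8 = 0.7199, 0.06 m / 0.8 = 0.075, 0.12 rad / 6.2832 = 0.0191.

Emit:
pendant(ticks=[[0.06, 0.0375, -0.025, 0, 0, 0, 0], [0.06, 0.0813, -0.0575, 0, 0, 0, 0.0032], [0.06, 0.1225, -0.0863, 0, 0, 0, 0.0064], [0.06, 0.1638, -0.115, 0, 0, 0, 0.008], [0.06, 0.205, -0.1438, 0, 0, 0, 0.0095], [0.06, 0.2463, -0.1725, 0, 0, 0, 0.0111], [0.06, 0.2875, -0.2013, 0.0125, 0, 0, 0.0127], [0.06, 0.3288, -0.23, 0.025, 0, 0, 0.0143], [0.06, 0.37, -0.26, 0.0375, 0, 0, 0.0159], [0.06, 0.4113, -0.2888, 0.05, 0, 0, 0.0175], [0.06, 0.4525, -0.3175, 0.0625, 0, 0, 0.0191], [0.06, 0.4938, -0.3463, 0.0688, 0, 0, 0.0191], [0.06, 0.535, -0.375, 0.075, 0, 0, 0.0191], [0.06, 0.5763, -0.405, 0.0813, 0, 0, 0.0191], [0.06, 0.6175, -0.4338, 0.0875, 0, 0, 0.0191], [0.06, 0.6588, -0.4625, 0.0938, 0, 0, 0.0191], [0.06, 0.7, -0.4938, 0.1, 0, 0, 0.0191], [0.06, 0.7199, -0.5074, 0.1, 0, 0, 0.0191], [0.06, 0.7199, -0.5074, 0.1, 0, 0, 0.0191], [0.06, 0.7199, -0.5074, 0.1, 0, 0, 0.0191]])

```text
refused: ticks[0]: [0.06, 0.0375, -0.025, 0, 0, 0, 0] is not of type 'number' (schema: type "number"). Nothing was moved.
```

I used the wrong layout. The manual says one flat list, 7 numbers to a row, no inner brackets; once more.

Emit:
pendant(ticks=[0.06, 0.0375, -0.025, 0, 0, 0, 0, 0.06, 0.0813, -0.0575, 0, 0, 0, 0.0032, 0.06, 0.1225, -0.0863, 0, 0, 0, 0.0064, 0.06, 0.1638, -0.115, 0, 0, 0, 0.008, 0.06, 0.205, -0.1438, 0, 0, 0, 0.0095, 0.06, 0.2463, -0.1725, 0, 0, 0, 0.0111, 0.06, 0.2875, -0.2013, 0.0125, 0, 0, 0.0127, 0.06, 0.3288, -0.23, 0.025, 0, 0, 0.0143, 0.06, 0.37, -0.26, 0.0375, 0, 0, 0.0159, 0.06, 0.4113, -0.2888, 0.05, 0, 0, 0.0175, 0.06, 0.4525, -0.3175, 0.0625, 0, 0, 0.0191, 0.06, 0.4938, -0.3463, 0.0688, 0, 0, 0.0191, 0.06, 0.535, -0.375, 0.075, 0, 0, 0.0191, 0.06, 0.5763, -0.405, 0.0813, 0, 0, 0.0191, 0.06, 0.6175, -0.4338, 0.0875, 0, 0, 0.0191, 0.06, 0.6588, -0.4625, 0.0938, 0, 0, 0.0191, 0.06, 0.7, -0.4938, 0.1, 0, 0, 0.0191, 0.06, 0.7199, -0.5074, 0.1, 0, 0, 0.0191, 0.06, 0.7199, -0.5074, 0.1, 0, 0, 0.0191, 0.06, 0.7199, -0.5074, 0.1, 0, 0, 0.0191])

```text
t: 1.77
tcp_pos: [0.5994, 0.0261, 0.1246]
ee_rot: [0.994, 0.105, -0.001, 0.0]
force: [0.6, -0.1, 0.3]
opening: 0.0602
gripper_force: 0.0
```

Run:
```python
from h import *
snap('wrist','w1');s=sensors.sense();print(s['t'],s['tcp_pos'],R.from_quat(s['ee_rot']).as_matrix().round(4))
```

```text
1.8167 [0.59886367 0.02509416 0.12482834] [[ 9.783e-01  2.072e-01 -1.900e-03]
 [ 2.072e-01 -9.783e-01 -8.000e-04]
 [-2.000e-03  3.000e-04 -1.000e+00]]
```

View pics/w1.png

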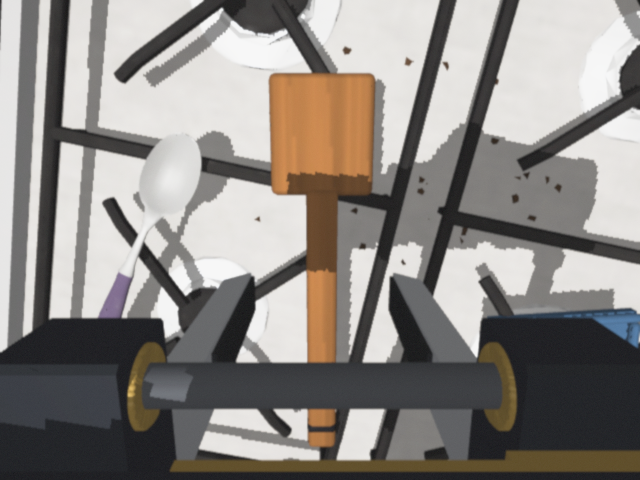

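The wrist view shows the paddle running straight along the tool axis. The blade's far edge is at row 73 (columns 270–375), the blade/handle step at row 194, and the handle axis at column 321. The handle end is at about row 446.

Run:
```python
from h import *
f=np.load('pics/w1.npz');print(f['p'],R.from_quat(f['q']).as_matrix().round(3).tolist())
T=np.array([.59886,.02509]);x=np.array([.9783,.2072]);y=np.array([.2072,-.9783])
for u,v,z in((322,73,.014),(322,194,.014),(321.5,210,.018),(321.5,260,.018),(321.5,446,.018)):
    for w in(world('w1',u,v,z),world('w1',u,v)):
        e=w[:2]-T;print((u,v),w.round(4),'tool',(e@x).round(4),(e@y).round(4))
```

```text
[0.66771721 0.03992257 0.30264299] [[0.209, -0.95, -0.231], [-0.978, -0.203, -0.049], [-0.0, 0.236, -0.972]]
(322, 73) [0.7069 0.0481 0.014 ] tool 0.1104 -0.0001
(322, 73) [0.7077 0.0483 0.0083] tool 0.1112 -0.0001
(322, 194) [0.6309 0.0318 0.014 ] tool 0.0327 0.0
(322, 194) [0.631  0.0319 0.015 ] tool 0.0328 0.0
(321.5, 210) [0.6206 0.03   0.018 ] tool 0.0223 -0.0003
(321.5, 210) [0.6203 0.0299 0.0163] tool 0.022 -0.0003
(321.5, 260) [0.5859 0.0226 0.018 ] tool -0.0132 -0.0002
(321.5, 260) [0.5859 0.0226 0.0179] tool -0.0132 -0.0002
(321.5, 446) [ 0.4372 -0.0092  0.018 ] tool -0.1653 0.0001
(321.5, 446) [ 0.4355 -0.0096  0.016 ] tool -0.167 0.0001
```

The step, far edge and handle end all put the balance point 0–4 mm ahead of the tool, so I'll shift dx by +2 mm. Now I descend until the TCP is about 4 mm above the grate and grip.

Converted, 0.121 m / 0.8 = 0.1513, 0.11 m / 0.8 = 0.1375.

Emit:
pendant(ticks=[0.06, 0.0025, 0, 0.0375, 0, 0, 0, 0.06, 0.0025, 0, 0.075, 0, 0, 0, 0.06, 0.0025, 0, 0.1063, 0, 0, 0, 0.06, 0.0025, 0, 0.125, 0, 0, 0, 0.06, 0.0025, 0, 0.1375, 0, 0, 0, 0.06, 0.0025, 0, 0.145, 0, 0, 0, 0.06, 0.0025, 0, 0.1513, 0, 0, 0, 0.06, 0.0025, 0, 0.1513, 0, 0, 0, 0.06, 0.0025, 0, 0.1513, 0, 0, 0], squeeze=25)

```text
t: 2.57
tcp_pos: [0.6022, 0.0253, 0.0052]
ee_rot: [0.995, 0.104, 0.001, 0.0]
force: [0.0, -0.5, 0.3]
opening: 0.06
gripper_force: 0.0
```

Emit:
pendant(ticks=[0, 0, 0, 0, 0, 0, 0, 0, 0, 0, 0, 0, 0, 0, 0, 0, 0, 0, 0, 0, 0, 0, 0, 0, 0, 0, 0, 0, 0, 0, 0, 0, 0, 0, 0, 0, 0, 0, 0, 0, 0, 0, 0, 0, 0, 0, 0, 0, 0, 0, 0, 0, 0, 0, 0, 0, 0, 0, 0, 0, 0, 0, 0, 0, 0, 0, 0, 0, 0, 0], squeeze=25)

```text
t: 3.4
tcp_pos: [0.6017, 0.0258, 0.0046]
ee_rot: [0.995, 0.104, 0.0, -0.0]
force: [-0.5, 0.8, 1.5]
opening: 0.0216
gripper_force: 25.0
```

Converted, 0.1843 m / 0.8 = 0.2304, -0.1137 m / 0.8 = -0.1421, -0.06 rad / 6.2832 = -0.0095.

Emit:
pendant(ticks=[0, 0, 0, -0.0125, 0, 0, 0, 0, 0, 0, -0.0375, 0, 0, 0, 0, 0, 0, -0.0688, 0, 0, 0, 0, 0, 0, -0.1, 0, 0, 0, 0, 0, 0, -0.125, 0, 0, 0, 0, -0.0125, 0.025, -0.1375, 0, 0, -0.0016, 0, -0.0313, 0.0538, -0.1375, 0, 0, -0.0032, 0, -0.0525, 0.0875, -0.1375, 0, 0, -0.0048, 0, -0.075, 0.1225, -0.1375, 0, 0, -0.0064, 0, -0.0963, 0.1563, -0.1375, 0, 0, -0.008, 0, -0.1175, 0.19, -0.1375, 0, 0, -0.0095, 0, -0.1313, 0.2138, -0.1375, 0, 0, -0.0095, 0, -0.1388, 0.225, -0.1375, 0, 0, -0.0095, 0, -0.1421, 0.2304, -0.1375, 0, 0, -0.0095, 0, -0.1421, 0.2304, -0.1375, 0, 0, -0.0095, 0, -0.1421, 0.2304, -0.1375, 0, 0, -0.0095, 0, -0.1421, 0.2304, -0.1375, 0, 0, -0.0095])

```text
t: 4.82
tcp_pos: [0.5288, -0.1768, 0.1145]
ee_rot: [0.991, 0.134, 0.0, -0.0]
force: [-0.2, 0.6, -1.3]
opening: 0.0218
gripper_force: 25.0
```

Run:
```python
from seg import *
snap('wrist','w2');snap('scene','scene2');snap('top','top2')
s=sensors.sense();print(s['t'],s['tcp_pos'],R.from_quat(s['ee_rot']).as_matrix().round(4),s['force'],s['moment'])
a=cv2.imread('pics/w2.png');b=cv2.imread('pics/scene2.png');c=cv2.imread('pics/top2.png')
cv2.imwrite('pics/m2.png',np.vstack([np.hstack([cv2.resize(a,(400,300)),cv2.resize(b,(400,300))]),np.hstack([c[100:400,220:420],c[100:400,220:620]])[:, 200:].repeat(1,0) if 0 else cv2.resize(c[150:375,300:600],(800,600))[:300]]))
for tag in('top2','scene2'):
    P=cloud(tag,*BR,(0,100,640,420));P=P[(P[:,2]>.06)&(P[:,2]<.16)];print(tag,len(P),np.percentile(P[:,2],[5,50,95]),cv2.minAreaRect(P[:,:2].astype(np.float32)*1000),'z slope',np.polyfit(P[:,0],P[:,2],1))
```

```text
4.9667 [ 0.52873318 -0.17700897  0.11442141] [[ 9.640e-01  2.661e-01 -0.000e+00]
 [ 2.661e-01 -9.640e-01  2.000e-04]
 [ 0.000e+00 -2.000e-04 -1.000e+00]] [ 0.14691706 -0.01661466 -1.86766089] [-0.07135886  0.06679989  0.03130336]
top2 1561 [0.10412715 0.12473566 0.12733328] ((620.0328369140625, -171.57272338867188), (111.7645034790039, 422.6144104003906), 87.66637420654297) z slope [-0.09189115  0.18016413]
scene2 2543 [0.1045139  0.12406034 0.12818888] ((599.7459106445312, -181.07290649414062), (106.41946411132812, 479.67437744140625), 89.38626098632812) z slope [-0.05400249  0.15119031]
```

View pics/m2.png

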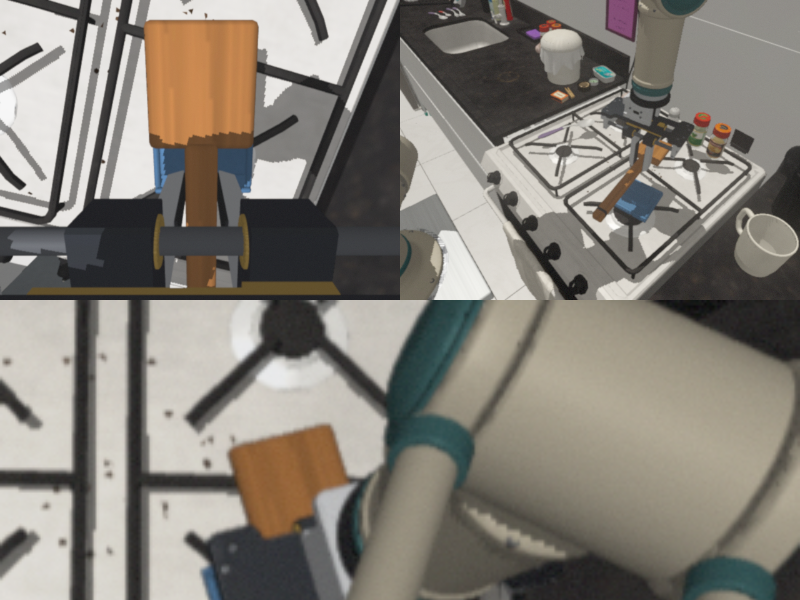

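View pics/w2.png

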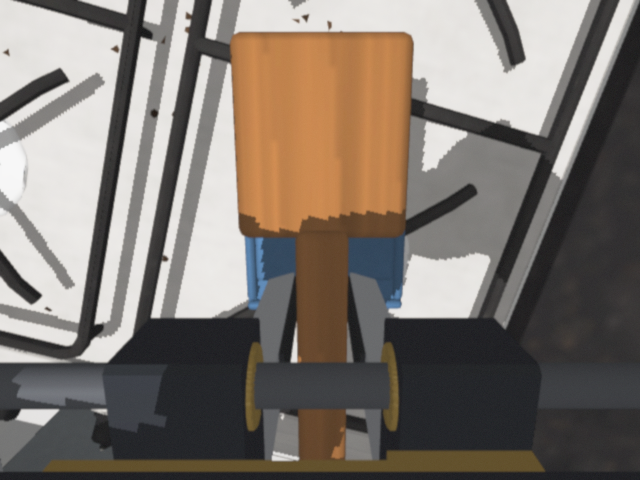

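The paddle is held straight and looks level over the rest: blade far edge at row 33 and step at row 236 in the wrist view. I'll check its pitch and the blade-end offset in numbers.

Run:
```python
from h import *
T=np.array([.52873,-.17701]);x=np.array([.964,.2661]);y=np.array([.2661,-.964])
for u,v in((322,40),(322,90),(322,140),(322,190),(260,120),(385,120)):
    w=world('w2',u,v);print((u,v),w.round(4),((w[:2]-T)@x).round(4),((w[:2]-T)@y).round(4))
for v in(33,236):
    w=world('w2',322,v,.124);print(v,((w[:2]-T)@x).round(4))
for u,v in((247,305),(402,305)):
    w=world('w2',u,v,.014);print(w.round(4),((w[:2]-T)@x).round(4),((w[:2]-T)@y).round(4))
```

```text
(322, 40) [ 0.6298 -0.1499  0.1236] 0.1046 0.0008
(322, 90) [ 0.6129 -0.1546  0.1236] 0.0871 0.0008
(322, 140) [ 0.5951 -0.1595  0.1231] 0.0687 0.0008
(322, 190) [ 0.5764 -0.1647  0.1232] 0.0492 0.0008
(260, 120) [ 0.596  -0.1344  0.1232] 0.0762 -0.0231
(385, 120) [ 0.6089 -0.181   0.123 ] 0.0762 0.0251
33 0.1069
236 0.0304
[ 0.4717 -0.1388  0.014 ] -0.0448 -0.052
[ 0.5008 -0.244   0.014 ] -0.0447 0.0571
```

It's level, with the balance point within about 2 mm of the TCP. I'll lower to just above the ridge, then creep down.

Converted, 0.0565 m / 0.8 = 0.0706, 0.055 m / 0.8 = 0.0688.

Emit:
pendant(ticks=[0, 0, 0, 0.0188, 0, 0, 0, 0, 0, 0, 0.0375, 0, 0, 0, 0, 0, 0, 0.0525, 0, 0, 0, 0, 0, 0, 0.0625, 0, 0, 0, 0, 0, 0, 0.0688, 0, 0, 0, 0, 0, 0, 0.0706, 0, 0, 0, 0, 0, 0, 0.0706, 0, 0, 0, 0, 0, 0, 0.0706, 0, 0, 0])

```text
t: 5.63
tcp_pos: [0.5289, -0.1782, 0.0585]
ee_rot: [0.991, 0.134, 0.0, 0.0]
force: [-0.0, 0.6, -1.7]
opening: 0.0216
gripper_force: 25.0
```

Emit:
pendant(ticks=[0, 0, 0, 0.0006, 0, 0, 0, 0, 0, 0, 0.0013, 0, 0, 0, 0, 0, 0, 0.0019, 0, 0, 0, 0, 0, 0, 0.0025, 0, 0, 0, 0, 0, 0, 0.0025, 0, 0, 0])

```text
t: 6.05
tcp_pos: [0.5284, -0.1781, 0.056]
ee_rot: [0.991, 0.133, 0.0, 0.0]
force: [0.6, -0.3, -1.1]
opening: 0.0216
gripper_force: 25.0
```

Converted, 0.001 m / 0.8 = 0.0013, 0.0005 m / 0.8 = 0.0006.

Emit:
pendant(ticks=[0, 0, 0, 0.0006, 0, 0, 0, 0, 0, 0, 0.0013, 0, 0, 0, 0, 0, 0, 0.0013, 0, 0, 0])

```text
t: 6.3
tcp_pos: [0.5283, -0.1781, 0.0549]
ee_rot: [0.991, 0.134, -0.0, 0.0]
force: [0.1, 0.8, -1.0]
opening: 0.0217
gripper_force: 25.0
```

Emit:
pendant(ticks=[0, 0, 0, 0.0006, 0, 0, 0, 0, 0, 0, 0.0013, 0, 0, 0, 0, 0, 0, 0.0013, 0, 0, 0, 0, 0, 0, 0.0013, 0, 0, 0])

```text
t: 6.63
tcp_pos: [0.5285, -0.1781, 0.0545]
ee_rot: [0.991, 0.134, 0.0, 0.0]
force: [-1.4, -0.1, 4.2]
opening: 0.0218
gripper_force: 25.0
```

Contact felt: the force went from −1 to +4 N. Opening gently and then backing straight up.

Converted, -0.11 m / 0.8 = -0.1375, -0.1 m / 0.8 = -0.125.

Emit:
pendant(ticks=[0.022, 0, 0, 0, 0, 0, 0, 0.024, 0, 0, 0, 0, 0, 0, 0.027, 0, 0, 0, 0, 0, 0, 0.032, 0, 0, 0, 0, 0, 0, 0.04, 0, 0, 0, 0, 0, 0, 0.05, 0, 0, 0, 0, 0, 0, 0.05, 0, 0, 0, 0, 0, 0, 0.05, 0, 0, 0, 0, 0, 0, 0.05, 0, 0, -0.0025, 0, 0, 0, 0.05, 0, 0, -0.01, 0, 0, 0, 0.05, 0, 0, -0.025, 0, 0, 0, 0.05, 0, 0, -0.0438, 0, 0, 0, 0.05, 0, 0, -0.0688, 0, 0, 0, 0.05, 0, 0, -0.1, 0, 0, 0, 0.05, 0, 0, -0.125, 0, 0, 0, 0.05, 0, 0, -0.1375, 0, 0, 0, 0.05, 0, 0, -0.1375, 0, 0, 0], squeeze=5)

```text
t: 8.05
tcp_pos: [0.53, -0.1788, 0.1669]
ee_rot: [0.991, 0.133, 0.002, 0.002]
force: [-0.1, 0.0, 0.3]
opening: 0.0498
gripper_force: 0.0
```

Run:
```python
from seg import *
snap('wrist','w3');snap('scene','scene3')
a=cv2.imread('pics/w3.png');b=cv2.imread('pics/scene3.png')
cv2.imwrite('pics/m3.png',np.hstack([cv2.resize(a,(400,300)),cv2.resize(b[150:390,200:520],(400,300))]))
s=sensors.sense();T=s['tcp_pos'][:2];M=R.from_quat(s['ee_rot']).as_matrix()
for tag,bx in(('w3',(180,20,460,480)),('scene3',(200,150,520,390))):
    P=cloud(tag,*BR,bx);P=P[(P[:,2]>.04)&(P[:,2]<.09)];e=P[:,:2]-T;c=np.c_[e@M[:2,0],e@M[:2,1]]
    b=c[:,0]>.035;h=c[:,0]<.025
    print(tag,len(P),c.min(0).round(4),c.max(0).round(4),'blade z',np.median(P[b,2]),'handle z',np.median(P[h,2]),'slopes',np.polyfit(c[b,0],P[b,2],1),np.polyfit(c[h,0],P[h,2],1),'axis',np.polyfit(c[h,0],c[h,1],1))
```

```text
w3 18415 [-0.168  -0.0338] [0.108 0.036] blade z 0.0629506158261102 handle z 0.06693895822682175 slopes [-0.00299107  0.06314244] [-0.00089934  0.06684821] axis [-0.00027888  0.00111384]
scene3 3243 [-0.1746 -0.0343] [0.2668 0.1284] blade z 0.06319454386535883 handle z 0.06702473373638584 slopes [-0.0113893   0.06394591] [0.00638195 0.06694238] axis [0.00034956 0.00173618]
```

View pics/m3.png

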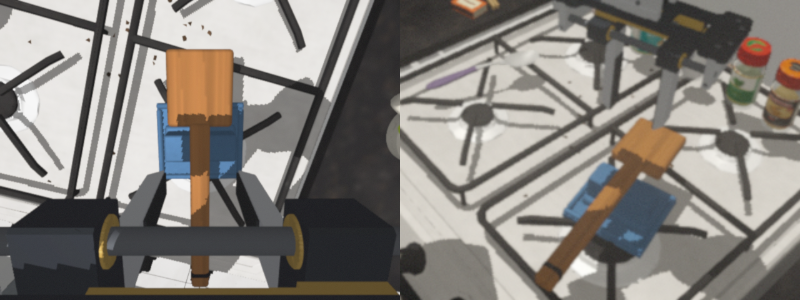

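The paddle sits level on the ridge (slope under 0.2°), square across it, with both ends free and the gripper clear. The spoon has not moved. Handing in.

```bash
python3 -c "
from bench import robot, job, sensors, read_camera, camera_model
print(job.sign_off())"
```

```text
the job is handed in; nothing more can be done
None
```

The paddle is balanced level and square across the ridge of the blue rest, laid down gently and released, with the spoon left where it lay; the job is handed in, and no verdict came back.

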